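# Clamp a cylinder valve in its service jig

## Task

Clamp the cylinder valve in its jig: push the swinging steel bar across it until its notch is fully home around the threaded stud, and only then spin the loose wing nut down clockwise (seen from above) with repeated fingertip strokes on its wings until it seats firmly and will turn no further. Only push with the fingertips, never pinch the nut or force it, and leave the jar, the spanner and the brass plug where they are.

Things in the scene. Friction and masses are not known exactly. Their poses are not given: they have to be found in the camera images.
- jig: Valve-holding jig, fixed to the bench: aluminium base plate 120 mm (its x) by 250 mm (its y), 15 mm thick, the other parts standing on it along its y axis: pivot post at y +85 mm, valve at y +40, threaded stud at y -65, end cheek at y -115 (all at x 0), open down to the plate between them. Origin on the bench surface, 5 mm in +y from the plate's centre; z up.
- pivot (a point): Centre of the top of the bar's pivot cap (radius 13 mm), 84 mm above the bench, at jig x 0, y +85 mm.
- stud (a point): Top of the fixed threaded stud (12 mm thick, upright), 110 mm above the bench, at jig x 0, y -65 mm. The wing nut turns about it.
- valve (a point): Top of the brass cylinder valve fixed in the jig, 64 mm above the bench, at jig x 0, y +40 mm. The valve, 32 mm thick, lies along jig x from -56 to +55 mm, with a black handwheel of radius 21 mm at x +52 to +68 mm (top 69 mm high). The bar passes just over it.
- cheek (a point): Middle of the top of the upright aluminium end cheek, 130 mm above the bench: 70 mm wide in jig x, 10 mm thick, its near face 45 mm from the stud's axis on the jig -y side, so that a finger cannot follow a wing all the way round.
- hold_bar (a joint): Swinging level steel bar, pivoted at point pivot. 0 rad = home (hard stop): it runs from the pivot along jig -y and the notch in its +x edge surrounds the stud. Larger = free end swung towards jig -x by that angle; starts 0.35 to 0.7. Push its -x edge to bring it home (about 1.5 N); it stays where left. Underside 65, top 79 mm above the bench; 170 mm long from the pivot.
- bar_push (a point): Point on the bar's -x edge, 90 mm from the pivot along the bar and 18 mm from the line through the pivot, at mid-thickness, 72 mm above the bench; moves with the bar. A good place to push: clear of the valve, and nearer the stud a finger would meet the nut's wings.
- wing_nut (a joint): Loose brass wing nut on the stud. 0 rad = seated on the bar (hard stop); larger = unscrewed, anticlockwise from above, rising 4 mm a turn (0.64 mm per rad). Starts 6.5 to 9.5: just over 1 to 1.5 turns clockwise to go. Stays where left (0.04 N m friction, about 1.5 N at a wing); cannot come off. Wings point at azimuths value + 0.87 and value + 0.87 + pi rad, anticlockwise from jig x.
- nut_top (a point): On the nut's axis, level with the tops of its wings; seated it is 112 mm above the bench. Hub radius 12.5 mm, washer radius 14 mm under it, hub top 17 mm below this point. The two opposite upright wings are 5 mm thick and reach 34 mm from the axis.
- wing_mid (a point): Middle of one wing, 25 mm from the axis (the other wing is opposite); seated it is 99 mm above the bench. The wing's underside is 10 mm below this point, its top 13 mm above. Push here squarely to the wing; a fingertip 90 to 98 mm above the bench clears the bar.
- jar: Bystander: a small jar, 52 mm wide, 60 mm high, standing loose by the jig; origin at the centre of its underside. Leave alone.
- spanner: Bystander: a loose steel spanner lying flat on the bench, about 185 mm long; origin under its middle, x along it. Leave alone.
- plug: Bystander: a loose brass plug standing on the bench, 32 mm wide, 32 mm high; origin at the centre of its underside. Leave alone.

How it is judged:
On the way, in this order (a step that is already met when the one before it is completed fails the run):
1. the bar is fully home around the stud while the nut is still loose (value of joint hold_bar below 0.06 rad and value of joint wing_nut above 5 rad), for 0.2 s.
2. the wing nut has been spun down onto the bar (value of joint hold_bar below 0.06 rad and value of joint wing_nut below 0.2 rad), for 0.2 s.
At the end, for the whole second after the job is handed in: The bar is home (within 0.06 rad), the wing nut is seated (within 0.2 rad of its stop), and the jar, spanner and plug lie within 25 mm of where they began (all of step 2 and distance of each of jar, spanner, plug from where it was at the start of the episode below 0.025 m); the robot touches nothing.
It fails at once if the wing nut was run down before the bar was under it (value of joint hold_bar above 0.12 rad and value of joint wing_nut below 5 rad).
It fails at once if a wing of the nut was pinched (the fingers press with over 2 N on both sides of one wing at once) ((contact force between the fingers and wing_nut_c1 above 2 N and contact force between the fingers and wing_nut_c2 above 2 N) or (contact force between the fingers and wing_nut_c5 above 2 N and contact force between the fingers and wing_nut_c6 above 2 N)).
It fails at once if the wing nut was forced (over 40 N from the fingers) (contact force between the fingers and wing_nut above 40 N).
It fails at once if the jar, spanner or plug was shoved aside or lifted (over 25 mm) (distance of any of jar, spanner, plug from where it was at the start of the episode above 0.025 m).
It also fails if it takes over 72 s, if anything falls off the work surface, if the arm or the gripper's body presses on something with over 40 N, if the wrist force passes 120 N, or if a joint passes its speed limit or range.

## Robot

A 7-joint arm with a two-finger parallel gripper is mounted at the origin on the work surface. World frame = base frame: x ahead of the robot, y to its left, z up, the work surface at z = 0. Lengths are in m, angles in rad, forces in N, time in s.
With the tool pointing down it reaches from about 0.4 to 0.9 m from the base axis. Payload 5.5 kg.
Tool frame: the origin (TCP) lies on the centre line of the jaws, within the pads' length; the fingertips stand ahead of it and the grasp point (between the pads) lies 8 mm behind it (ctrl.nose_length is the z of the fingertips in the tool frame, in m); z points along the fingers, y is the line along which they close (so a half turn about z gives the same grasp; the last joint's range is limited). The gripper opens to 85 mm and grips with 20 to 120 N. Pads are 22 mm wide; open, the fingers measure 114 mm over their backs; the gripper's body (76 mm by 85 mm) begins 54 mm behind the grasp point. The pads swing forward as they close: fully open they stand 13 mm farther back than shut.
Start: joints at [-1.082, 0.501, -0.427, 1.55, 0.221, 1.138, -0.21], TCP at [0.145, 0.634, 0.242] pointing down, gripper open.
Joint ranges: [-2.88, 2.88], [-0.31, 2.03], [-1.54, 1.56], [0.2, 2.42], [-1.41, 4.55], [0.19, 2.02], [-2.57, 2.57]. Speed limits (rad/s): [2.57, 2.57, 3.14, 3.14, 3.14, 3.14, 3.14].

## Interface

Orientations are given as a unit quaternion [x, y, z, w].
In Python, from workcell import ctrl gives the robot as it stands.
- The arm moves only by the tool servo_tool, never from a script. Its argument "motion" is a list of rows, each a list of 2 entries, a list of its own where there are three numbers: the shift along the tool's x, y, z in mm, then the turn about the tool's z in rad. In form: [[[tx, ty, tz], twist], ...]. A call has 1 to 20 rows; each row is the pose to reach, as a shift and turn from the pose commanded when the call began, along the tool's axes at that moment; what a row does not reach only later rows make up. A row lasts 1/10 s, in which the tool goes at most 50 mm and 8.59 degrees, less where a joint would pass 70% of its speed; a pose out of reach is approached as far as the arm can. A call with a gripper value outside its range is refused whole. "claw" is the opening, from 0 (shut) to 1 (fully open), set as the call begins (left out, the last holds). The fingers move at their own pace and stop on an object; "force" is the grip in N (left out, the last holds). Time passes only in rows, so rows that repeat a pose let the fingers close. It gives the time, the measured TCP pose, the force, the opening and the grip force at its end, in the units of the state.
- ctrl.sense(): the state, without advancing time (a new reading comes with each control period).
- ctrl.grab_frame(name): name is "scene" or "top"; returns a dict with "frame" (384x512x3 uint8, blue, green, red), "fovy" (degrees; the focal length in pixels is half the picture's height over the tangent of half this angle, whatever the lens; pixels are square), "cx", "cy" (the principal point, pixels), "cam_to_world" (4x4, takes a point from camera to world coordinates). Camera axes: x right, y up, looking along -z (the intrinsics and any distortion apply to the point x, -y, -z); pixel columns grow to the right and rows downward; lengths in m; the calibration is good to about 2 mm. A picture is of the moment at which its call begins. There is no depth.
- ctrl.job_done(): hands the job in; it is judged then, once.
Trained networks look in a picture, given as the dict that the camera call returned (one of the last four; its "shot" number tells which), for a name from the list of things; names that differ only in an ending like _2 or _b are one class to them, and where a whole thing is asked for, a point or a joint stands for the part that bears it (a point fixed in the world has none). Each returns a list of dicts, best first, with "p" (0 to 1); they miss things now and then, are a little off and sometimes report something else, mostly with a low value. They report only what shows in the picture. A call takes as long as a camera call.
- ctrl.masks_of(picture, label): "mask" (384x512 bool, what is visible of it).
- ctrl.tip_of(picture, label): "position" ([x, y, z] in m, in world coordinates, good to about 4 mm: a listed point, or the origin of a listed thing).
The state is a dict: "clock": time; "qpos": joint angles; "joint_vel": joint speeds; "tau": joint torques, N m; "position": TCP position; "eef_rot": TCP orientation; "ft_force": force on the tool from outside, world axes, zero at the start; "moment": the same for the moment, N m; "opening": finger opening in m; "finger_force": force on a finger pad.
Only numpy, scipy, OpenCV 4.12 (cv2) and the standard library are available. Lean on these libraries where they do the work, as an engineer would, in place of code of your own. Each camera call takes 0.05 s, during which the arm holds its last target. There are 200 camera calls.

## Working session

There is one attempt and no reset: what is moved stays moved. The work goes in short steps, Python scripts to look and compute and a tool call to move; the robot and the scene stay as the last step left them, time stands still between calls to the robot, and variables do not carry over. Pictures are saved under pics/ and viewed, at most 10 in all, crops included, and the job is handed in when it is done.

Besides the shell and the picture viewer there is one more tool, called after ">>>" as name(argument=value, ...), one argument or row to a line, values as JSON. servo_tool: Moves the arm, as the interface text tells. Its arguments: {"type":"object","properties":{"motion":{"type":"array","items":{"type":"array"}},"claw":{"type":"number"},"force":{"type":"number"}},"required":["motion"]}

```bash
mkdir -p pics; ls; cat > h.py <<'E'
from workcell import ctrl
import numpy as np, cv2
from scipy.spatial.transform import Rotation as R
def pts(names,cams=("scene","top")):
    for c in cams:
        f=ctrl.grab_frame(c)
        for n in names:
            r=ctrl.tip_of(f,n)
            print(c,n,[(np.round(d["position"],4).tolist(),round(d["p"],2)) for d in r[:2]])
    return f
def st():
    s=ctrl.sense(); print("t",round(s["clock"],2),"pos",np.round(s["position"],4),"rot",np.round(R.from_quat(s["eef_rot"]).as_matrix(),3).tolist(),"F",np.round(s["ft_force"],1),"open",s["opening"])
E
python3 - <<'E'
from h import *
st(); print(ctrl.nose_length)
for c in("scene","top"):
    f=ctrl.grab_frame(c); cv2.imwrite(f"pics/{c}0.png",f["frame"]); print(c,f["fovy"],f["cx"],f["cy"],np.round(f["cam_to_world"],3).tolist())
pts("jig pivot stud valve cheek bar_push nut_top wing_mid jar spanner plug".split())
E
```

```text
pics
t 0.0 pos [0.1454 0.6328 0.2413] rot [[-0.975, 0.224, -0.0], [0.224, 0.975, -0.002], [0.0, -0.002, -1.0]] F [-0.2  0.2 -0. ] open 0.08501558545247058
0.011
scene 45.95699112219982 262.24958682327633 190.7410750263111 [[0.708, -0.569, 0.418, 1.009], [0.706, 0.581, -0.405, -0.356], [-0.013, 0.582, 0.813, 0.78], [0.0, 0.0, 0.0, 1.0]]
top 51.3101834782213 252.16332572339684 193.38965154133948 [[0.018, 0.996, -0.088, 0.574], [-1.0, 0.016, -0.02, -0.014], [-0.019, 0.089, 0.996, 1.059], [0.0, 0.0, 0.0, 1.0]]
scene jig [([0.6162, -0.0995, -0.0004], 0.68), ([0.5982, -0.0156, 0.0851], 0.45)]
scene pivot [([0.5992, -0.0157, 0.0862], 0.66)]
scene stud [([0.6314, -0.1583, 0.1127], 0.68)]
scene valve [([0.608, -0.0583, 0.0656], 0.94)]
scene cheek [([0.6161, -0.3212, -0.0037], 0.71), ([0.6402, -0.2054, 0.1307], 0.55)]
scene bar_push [([0.5699, -0.0949, 0.074], 0.92)]
scene nut_top [([0.6338, -0.1599, 0.1179], 0.55)]
scene wing_mid [([0.6056, -0.1599, 0.1035], 0.49)]
scene jar [([0.7756, -0.165, -0.0014], 0.83)]
scene spanner [([0.6183, -0.3246, -0.004], 0.73)]
scene plug [([0.7452, 0.011, -0.0019], 0.63)]
top jig [([0.6216, -0.0979, 0.0049], 0.67)]
top pivot [([0.5967, -0.0151, 0.0839], 0.84)]
top stud []
top valve [([0.6082, -0.0572, 0.0643], 0.82), ([0.7425, 0.0139, 0.005], 0.74)]
top cheek [([0.6442, -0.2069, 0.1329], 0.78), ([0.6091, -0.0569, 0.064], 0.7)]
top bar_push [([0.5697, -0.0941, 0.0758], 0.74)]
top nut_top [([0.6288, -0.1563, 0.1169], 0.61)]
top wing_mid [([0.6067, -0.1611, 0.1038], 0.63)]
top jar [([0.775, -0.169, 0.0032], 0.74)]
top spanner []
top plug [([0.7467, 0.0144, 0.0053], 0.7)]
```

View pics/top0.png

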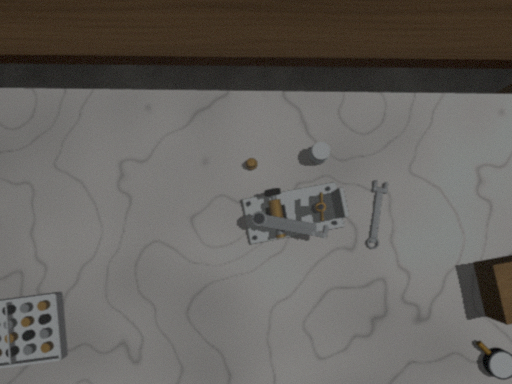

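View pics/scene0.png

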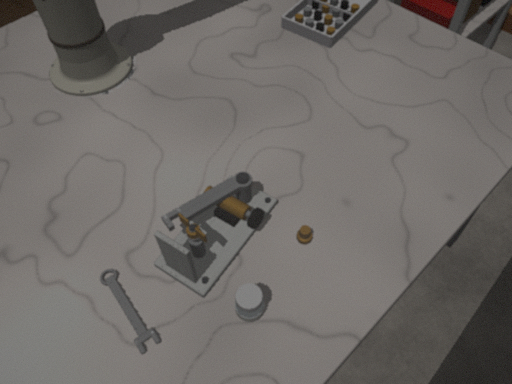

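```bash
cat >> h.py <<'E'
YAW,OX,OY=0,0,0
def fit(W,J):
    W=np.array(W);J=np.array(J); a=W-W.mean(0); b=J-J.mean(0)
    y=np.arctan2((b[:,0]*a[:,1]-b[:,1]*a[:,0]).sum(),(a*b).sum()); c,s=np.cos(y),np.sin(y)
    o=W.mean(0)-np.array([[c,-s],[s,c]])@J.mean(0); return y,o,W-(J@np.array([[c,s],[-s,c]])+o)
E
python3 - <<'E'
from h import *
W={};J=dict(pivot=85,valve=40,stud=-65,cheek=-115,nut_top=-65)
zs=dict(pivot=.084,valve=.064,stud=.110,cheek=.130,nut_top=.1173)
w=[];j=[]
for c in("scene","top"):
    for k in range(2):
        f=ctrl.grab_frame(c); cam=f["cam_to_world"][:3,3]
        for n in J:
            for d in ctrl.tip_of(f,n)[:3]:
                p=np.array(d["position"])
                if abs(p[2]-zs[n])<.008 and d["p"]>.4:
                    p=p+(p-cam)/(p-cam)[2]*(zs[n]-p[2])   # slide along ray to known height
                    w.append(p[:2]);j.append([0,J[n]/1e3]);print(c,n,p[:2].round(4))
    
y,o,r=fit(w,j);print(y,o);print((r*1e3).round(1).tolist())
E
```

```text
scene pivot [ 0.597  -0.0118]
scene valve [ 0.6109 -0.0573]
scene stud [ 0.6294 -0.1593]
scene cheek [ 0.6419 -0.2079]
scene nut_top [ 0.6351 -0.1619]
scene pivot [ 0.5967 -0.0161]
scene stud [ 0.6267 -0.1578]
scene cheek [ 0.641  -0.2082]
scene nut_top [ 0.6321 -0.1617]
top pivot [ 0.5997 -0.0128]
top valve [ 0.6049 -0.0552]
top stud [ 0.6307 -0.1588]
top cheek [ 0.6438 -0.2091]
top nut_top [ 0.6314 -0.1568]
top pivot [ 0.6001 -0.0152]
top valve [ 0.6066 -0.057 ]
top stud [ 0.6321 -0.1618]
top cheek [ 0.6452 -0.209 ]
top nut_top [ 0.6273 -0.1579]
0.2233065445474328 [ 0.61669723 -0.09623884]
[[-0.8, 1.6], [3.0, -0.1], [-1.7, 0.3], [-0.3, 0.5], [4.0, -2.3], [-1.2, -2.7], [-4.4, 1.8], [-1.2, 0.2], [1.0, -2.1], [1.8, 0.6], [-2.9, 2.0], [-0.4, 0.8], [1.6, -0.7], [0.3, 2.8], [2.2, -1.9], [-1.3, 0.2], [1.0, -2.2], [3.0, -0.6], [-3.8, 1.7]]
```

```bash
cat >> h.py <<'E'
YAW=.2233; O=np.array([.6167,-.0962]); c_,s_=np.cos(YAW),np.sin(YAW); RJ=np.array([[c_,-s_],[s_,c_]])
def shift(target):   # world xyz -> tool shift in mm
    s=ctrl.sense(); return (R.from_quat(s["eef_rot"]).as_matrix().T@(np.array(target)-s["position"])*1e3).round(1).tolist()
def jw(x,y,z): return [*(O+RJ@np.array([x,y])),z]
def tj():  # TCP in jig frame, tool-y azimuth in jig
    s=ctrl.sense(); m=R.from_quat(s["eef_rot"]).as_matrix()
    print("t",round(s["clock"],2),"jig",(RJ.T@(np.array(s["position"])[:2]-O)*1e3).round(1),"z",round(s["position"][2]*1e3,1),"yaz",round(np.arctan2(m[1,1],m[0,1])-YAW,3),"tilt",m[2,:2].round(3),"F",np.round(s["ft_force"],1),"M",np.round(s["moment"],2),"q7",round(s["qpos"][6],2),"open",round(s["opening"],4),"nose",ctrl.nose_length)
E
python3 - <<'E'
from h import *
tj();print(shift([.42,.30,.24]),shift(jw(-.12,-.005,.20)),shift(jw(-.12,-.005,.08)))
E
```

```text
t 2.5 jig [-297.9  815.9] z 242.3 yaz 1.122 tilt [ 0. -0.] F [ 0.3 -0.1  0. ] M [-0.07  0.05  0.  ] q7 -0.21 open 0.0853 nose 0.011
[-342.2, -263.6, 2.3] [-516.7, -662.3, 42.3] [-516.7, -662.3, 162.3]
```

>>> servo_tool(
  motion=[
    [[-40,-30,0],0],
    [[-80,-61,0],-0.05],
    [[-120,-92,0],-0.1],
    [[-160,-123,0],-0.15],
    [[-200,-154,0],-0.2],
    [[-240,-185,0],-0.25],
    [[-280,-216,0],-0.3],
    [[-320,-247,0],-0.35],
    [[-345,-285,0],-0.4],
    [[-365,-330,0],-0.45],
    [[-385,-375,0],-0.45],
    [[-405,-420,0],-0.45],
    [[-425,-465,0],-0.45],
    [[-445,-510,0],-0.45],
    [[-465,-555,0],-0.45],
    [[-485,-600,20],-0.45],
    [[-505,-640,40],-0.45],
    [[-517,-662,42],-0.45],
    [[-517,-662,42],-0.45],
    [[-517,-662,42],-0.45],
  ],
  claw=0,
  force=20,
)

```text
clock: 4.5
position: [0.5011, -0.1276, 0.2001]
eef_rot: [-0.111, 0.994, 0.0, -0.0]
ft_force: [0.2, 0.8, -0.3]
opening: 0.0002
finger_force: 0.0
```

```bash
python3 - <<'E'
from h import *
tj();print(shift(jw(-.12,-.005,.08)))
f=ctrl.grab_frame("scene");cv2.imwrite("pics/s1.png",cv2.resize(f["frame"][100:330,80:340],None,fx=2.5,fy=2.5));
for n in("bar_push","wing_mid"): print(n,[(np.round(RJ.T@(np.array(d["position"])[:2]-O)*1e3,1),d["p"]) for d in ctrl.tip_of(f,n)[:2]])
E
```

```text
t 4.5 jig [-119.7   -5. ] z 200.1 yaz 1.57 tilt [0.    0.001] F [ 0.2  0.8 -0.3] M [ 0.12  0.   -0.  ] q7 1.97 open 0.0002 nose 0.011
[0.3, -0.0, 120.1]
bar_push [(array([-48.4,   8.6]), 0.84)]
wing_mid [(array([-25.1, -61.3]), 0.72)]
```

View pics/s1.png

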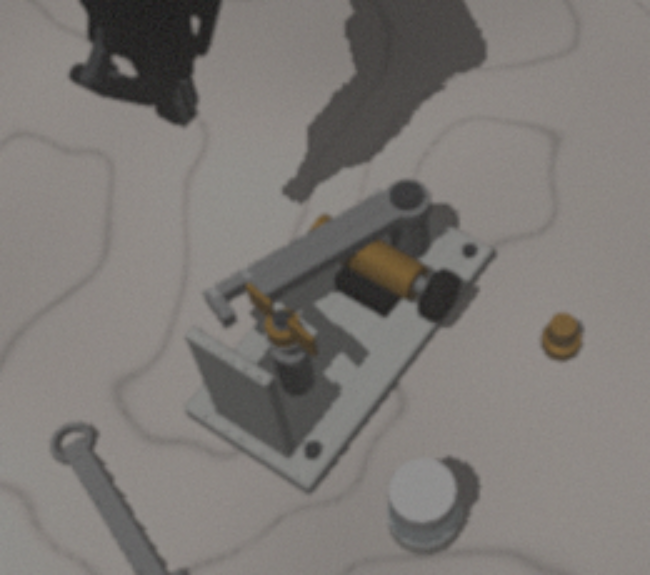

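>>> servo_tool(
  motion=[
    [[0,0,40],0],
    [[0,0,80],0],
    [[0,0,120],0],
    [[0,0,120],0],
    [[-15,0,120],0],
    [[-25,0,120],0],
    [[-33,0,120],0],
    [[-40,0,120],0],
    [[-46,0,120],0],
    [[-52,0,120],0],
    [[-58,0,120],0],
    [[-64,0,120],0],
    [[-69,0,120],0],
    [[-74,0,120],0],
    [[-79,0,120],0],
    [[-83,0,120],0],
    [[-86,0,120],0],
    [[-88,0,120],0],
    [[-89,0,120],0],
    [[-89,0,120],0],
  ],
)

```text
clock: 6.65
position: [0.5882, -0.1074, 0.0803]
eef_rot: [-0.112, 0.994, 0.0, 0.0]
ft_force: [-1.4, -1.1, 0.0]
opening: -0.0001
finger_force: 0.3
```

```bash
python3 - <<'E'
from h import *
tj()
E
```

```text
t 6.65 jig [-30.3  -4.7] z 80.3 yaz 1.572 tilt [-0.  0.] F [-1.4 -1.1  0. ] M [-0.09  0.09 -0.  ] q7 1.9 open -0.0001 nose 0.011
```

Still free-moving; creep on to the hard stop.

>>> servo_tool(
  motion=[
    [[-1,0,0],0],
    [[-2,0,0],0],
    [[-3,0,0],0],
    [[-3,0,0],0],
    [[-3,0,0],0],
  ],
)

```text
clock: 7.15
position: [0.5896, -0.1074, 0.0802]
eef_rot: [-0.112, 0.994, 0.0, -0.001]
ft_force: [-5.5, -1.7, 3.9]
opening: 0.0002
finger_force: 2.6
```

```bash
python3 - <<'E'
from h import *
tj()
E
```

```text
t 7.15 jig [-28.9  -4.9] z 80.2 yaz 1.571 tilt [0.003 0.   ] F [-5.5 -1.7  3.9] M [-0.4   1.05 -0.06] q7 1.9 open 0.0002 nose 0.011
```

>>> servo_tool(
  motion=[
    [[15,0,0],0],
    [[35,0,0],0],
    [[35,0,-40],-0.14],
    [[35,0,-80],-0.28],
    [[35,0,-110],-0.42],
    [[35,0,-110],-0.56],
    [[35,0,-110],-0.7],
    [[35,0,-110],-0.84],
    [[35,0,-110],-0.98],
    [[35,0,-110],-1.12],
    [[35,0,-110],-1.26],
    [[35,0,-110],-1.4],
    [[35,0,-110],-1.54],
    [[35,0,-110],-1.68],
    [[35,0,-110],-1.82],
    [[35,0,-110],-1.96],
    [[35,0,-110],-2.1],
    [[35,0,-110],-2.1],
    [[35,0,-110],-2.1],
  ],
  claw=0.45,
)

```text
clock: 9.05
position: [0.5151, -0.0152, 0.1144]
eef_rot: [0.863, -0.499, 0.071, 0.032]
ft_force: [0.3, 0.9, -0.3]
opening: 0.0383
finger_force: 0.0
```

```bash
python3 - <<'E'
from h import *
tj()
w=[]
for c in("scene","top"):
    f=ctrl.grab_frame(c);cv2.imwrite(f"pics/{c}2.png",cv2.resize(f["frame"][100:330,80:400],None,fx=2.4,fy=2.4))
    for n in("bar_push","wing_mid","nut_top","stud"): print(n,[(np.round(RJ.T@(np.array(d["position"])[:2]-O)*1e3,1),round(d["position"][2],3),round(d["p"],2)) for d in ctrl.tip_of(f,n)[:2]])
print(shift(jw(0,-.065,.17)))
E
```

```text
t 9.05 jig [-81.1 101.5] z 114.4 yaz -2.841 tilt [ 0.154 -0.015] F [ 0.3  0.9 -0.3] M [ 0.16  0.01 -0.01] q7 2.57 open 0.0383 nose 0.011
bar_push [(array([-14.5,  -1.9]), 0.069, 0.84)]
wing_mid [(array([-24.6, -59.4]), 0.104, 0.64)]
nut_top [(array([ -2.3, -65.9]), 0.117, 0.7)]
stud [(array([ -0.3, -66.7]), 0.112, 0.56)]
bar_push [(array([-15.1,  -0.7]), 0.073, 0.63)]
wing_mid [(array([-26.5, -61.5]), 0.105, 0.41)]
nut_top [(array([ -4.5, -65.5]), 0.119, 0.64)]
stud [(array([  2.7, -67.8]), 0.11, 0.72)]
[187.2, -30.3, -25.8]
```

View pics/scene2.png

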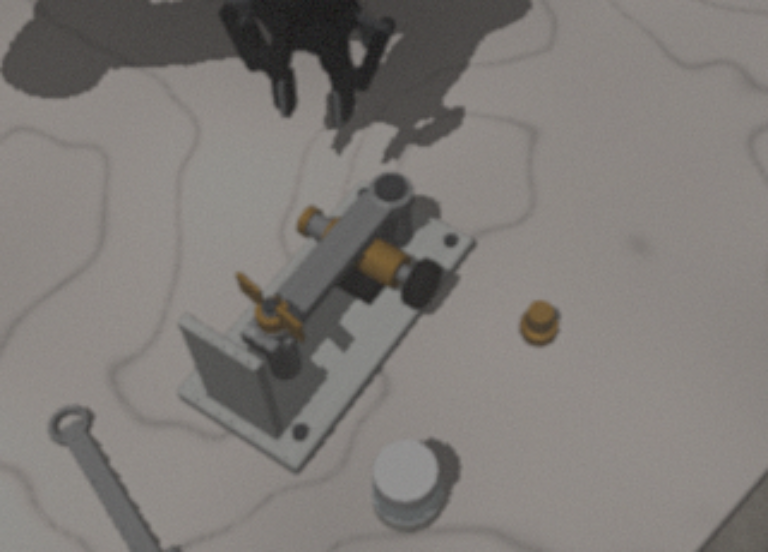

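>>> servo_tool(
  motion=[
    [[0,0,0],0.15],
    [[0,0,0],0.3],
    [[0,0,0],0.45],
    [[0,0,0],0.6],
    [[0,0,0],0.75],
    [[0,0,0],0.9],
    [[0,0,0],1.05],
    [[0,0,0],1.2],
    [[0,0,0],1.35],
    [[0,0,0],1.5],
    [[0,0,0],1.65],
    [[0,0,0],1.8],
    [[0,0,0],1.95],
    [[0,0,0],2.1],
    [[0,0,0],2.1],
  ],
)

```text
clock: 11.05
position: [0.5155, -0.0169, 0.1151]
eef_rot: [0.006, 0.997, -0.064, 0.046]
ft_force: [0.5, 0.2, -0.2]
opening: 0.0384
finger_force: 0.0
```

```bash
python3 - <<'E'
from h import *
tj();print(shift(jw(0,-.065,.19)))
E
```

```text
t 11.05 jig [-81.2  99.8] z 115.1 yaz 1.33 tilt [-0.092 -0.127] F [ 0.5  0.2 -0.2] M [0.09 0.07 0.04] q7 0.55 open 0.0384 nose 0.011
[-122.8, -149.0, -45.3]
```

>>> servo_tool(
  motion=[
    [[0,0,-40],0.1],
    [[-30,-37,-45],0.2],
    [[-60,-74,-45],0.3],
    [[-90,-111,-45],0.4],
    [[-123,-149,-45],0.43],
    [[-123,-149,-45],0.43],
    [[-123,-149,-45],0.43],
  ],
  claw=0.48,
)

```text
clock: 11.75
position: [0.6315, -0.1603, 0.1887]
eef_rot: [0.217, 0.973, -0.052, 0.057]
ft_force: [-0.9, 0.9, 0.0]
opening: 0.041
finger_force: 0.0
```

```bash
python3 - <<'E'
from h import *
tj();print(shift(jw(0,-.065,.103)), np.round(ctrl.sense()["qpos"],2))
E
```

```text
t 11.75 jig [  0.3 -65.8] z 188.7 yaz 0.903 tilt [-0.134 -0.077] F [-0.9  0.9  0. ] M [0.18 0.08 0.04] q7 0.57 open 0.041 nose 0.011
[12.2, 7.0, 84.5] [ 0.98  0.87 -1.3   1.69  1.04  1.28  0.57]
```

>>> servo_tool(
  motion=[
    [[5,3,35],0],
    [[9,5,60],0],
    [[11,6,74],0],
    [[12,7,84],0],
    [[12,7,84],0],
  ],
)

```text
clock: 12.25
position: [0.6304, -0.1576, 0.1029]
eef_rot: [0.216, 0.973, -0.052, 0.057]
ft_force: [-0.3, 0.5, -0.7]
opening: 0.0407
finger_force: 0.0
```

```bash
python3 - <<'E'
from h import *
tj()
f=ctrl.grab_frame("scene");cv2.imwrite("pics/s3.png",cv2.resize(f["frame"][150:310,110:310],None,fx=3.5,fy=3.5))
E
```

```text
t 12.25 jig [ -0.2 -62.9] z 102.9 yaz 0.905 tilt [-0.133 -0.077] F [-0.3  0.5 -0.7] M [0.15 0.04 0.01] q7 0.49 open 0.0407 nose 0.011
```

View pics/s3.png

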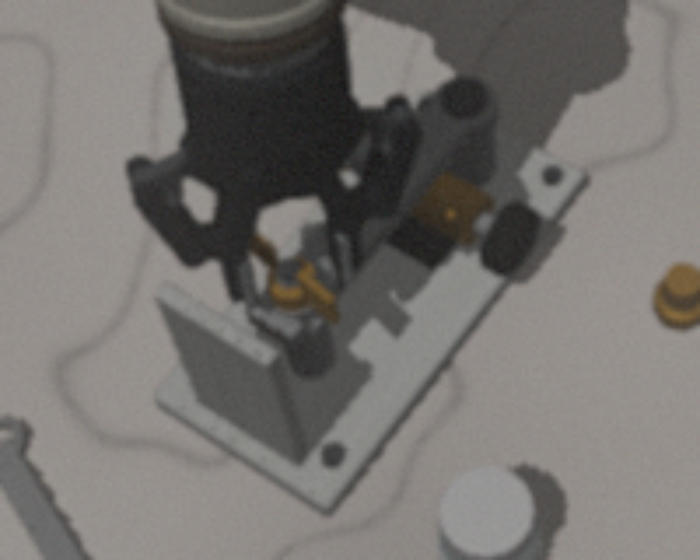

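>>> servo_tool(
  motion=[
    [[-1,-2,-5],0.1],
    [[-1,-2,-5],0.22],
    [[-1,-2,-5],0.34],
    [[-1,-2,-5],0.46],
    [[-1,-2,-5],0.58],
    [[-1,-2,-5],0.7],
    [[-1,-2,-5],0.82],
    [[-1,-2,-5],0.94],
    [[-1,-2,-5],1.06],
    [[-1,-2,-5],1.18],
    [[-1,-2,-5],1.3],
    [[-1,-2,-5],1.42],
    [[-1,-2,-5],1.54],
    [[-1,-2,-5],1.66],
    [[-1,-2,-5],1.78],
    [[-1,-2,-5],1.9],
    [[-1,-2,-5],1.9],
  ],
)

```text
clock: 14.0
position: [0.6311, -0.1601, 0.1106]
eef_rot: [0.918, 0.389, 0.017, 0.077]
ft_force: [-1.1, -1.2, 0.3]
opening: 0.0412
finger_force: 0.5
```

```bash
python3 - <<'E'
from h import *
tj()
f=ctrl.grab_frame("scene");cv2.imwrite("pics/s4.png",cv2.resize(f["frame"][150:310,110:310],None,fx=3.5,fy=3.5))
for n in("bar_push","wing_mid"): print(n,[(np.round(RJ.T@(np.array(d["position"])[:2]-O)*1e3,1),round(d["position"][2],3),round(d["p"],2)) for d in ctrl.tip_of(f,n)[:2]])
E
```

```text
t 14.0 jig [ -0.1 -65.5] z 110.6 yaz -0.99 tilt [-0.029  0.154] F [-1.1 -1.2  0.3] M [-0.01  0.25 -0.03] q7 -1.28 open 0.0412 nose 0.011
bar_push [(array([-16.5,   1.3]), 0.072, 0.75)]
wing_mid [(array([148.9,  76.2]), -0.002, 0.54), (array([  0.3, -39.9]), 0.104, 0.48)]
```

View pics/s4.png

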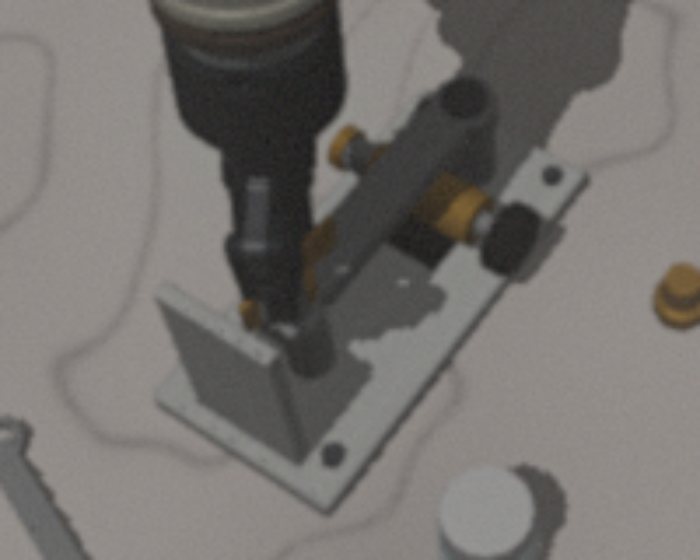

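>>> servo_tool(
  motion=[
    [[0,0,0],0.08],
    [[0,0,0],0.16],
    [[0,0,0],0.24],
    [[0,0,0],0.32],
    [[0,0,0],0.4],
  ],
)

```text
clock: 14.65
position: [0.6302, -0.1598, 0.109]
eef_rot: [0.977, 0.199, 0.031, 0.071]
ft_force: [-1.9, -0.7, -0.6]
opening: 0.041
finger_force: 0.9
```

```bash
python3 - <<'E'
from h import *
tj()
E
```

```text
t 14.65 jig [ -0.9 -65. ] z 109.0 yaz -1.395 tilt [0.032 0.151] F [-1.9 -0.7 -0.6] M [-0.08  0.57 -0.05] q7 -1.65 open 0.041 nose 0.011
```

>>> servo_tool(
  motion=[
    [[0,0,0],0.08],
    [[0,0,0],0.16],
    [[0,0,0],0.24],
    [[0,0,0],0.32],
    [[0,0,0],0.4],
    [[0,0,0],0.48],
    [[0,0,0],0.54],
  ],
)

```text
clock: 15.35
position: [0.6306, -0.159, 0.109]
eef_rot: [0.995, -0.069, 0.049, 0.06]
ft_force: [-0.5, 0.1, -0.2]
opening: 0.0413
finger_force: 0.9
```

```bash
python3 - <<'E'
from h import *
tj()
E
```

```text
t 15.35 jig [ -0.4 -64.4] z 109.0 yaz -1.938 tilt [0.106 0.113] F [-0.5  0.1 -0.2] M [0.16 0.33 0.01] q7 -2.14 open 0.0413 nose 0.011
```

>>> servo_tool(
  motion=[
    [[0,0,0],-0.12],
    [[1.5,1.5,-15],-0.14],
    [[3,3,-30],-0.2],
    [[3,3,-30],-0.35],
    [[3,3,-30],-0.5],
    [[3,3,-30],-0.65],
    [[3,3,-30],-0.8],
    [[3,3,-30],-0.95],
    [[3,3,-30],-1.1],
    [[3,3,-30],-1.25],
    [[3,3,-30],-1.4],
    [[3,3,-30],-1.55],
    [[3,3,-30],-1.7],
    [[3,3,-30],-1.85],
    [[3,3,-30],-2.0],
    [[3,3,-30],-2.15],
    [[3,3,-30],-2.3],
    [[3,3,-30],-2.45],
    [[3,3,-30],-2.6],
    [[3,3,-30],-2.6],
  ],
)

```text
clock: 17.35
position: [0.6309, -0.159, 0.1395]
eef_rot: [0.331, 0.941, -0.044, 0.064]
ft_force: [0.1, 0.4, -0.8]
opening: 0.041
finger_force: 0.0
```

```bash
python3 - <<'E'
from h import *
tj();print(shift(jw(0,-.065,.107)))
E
```

```text
t 17.35 jig [ -0.1 -64.4] z 139.5 yaz 0.668 tilt [-0.149 -0.041] F [ 0.1  0.4 -0.8] M [0.16 0.1  0.02] q7 0.3 open 0.041 nose 0.011
[4.3, 1.0, 32.2]
```

>>> servo_tool(
  motion=[
    [[0,0,0],-0.15],
    [[0,0,0],-0.3],
    [[0,0,0],-0.45],
    [[0,0,0],-0.6],
    [[0,0,0],-0.68],
    [[0,0,0],-0.68],
    [[2,0,16],-0.68],
    [[4,1,26],-0.68],
    [[4,1,32],-0.68],
    [[4,1,32],-0.68],
  ],
)

```text
clock: 18.35
position: [0.63, -0.1604, 0.1054]
eef_rot: [0.0, 0.997, -0.064, 0.044]
ft_force: [-0.4, 0.1, 0.6]
opening: 0.0411
finger_force: 0.0
```

```bash
python3 - <<'E'
from h import *
tj()
E
```

```text
t 18.35 jig [ -1.2 -65.5] z 105.4 yaz 1.342 tilt [-0.087 -0.127] F [-0.4  0.1  0.6] M [ 0.1   0.14 -0.01] q7 0.92 open 0.0411 nose 0.011
```

Full stroke: 3.2 rad, in two calls.

>>> servo_tool(
  motion=[
    [[0,0,0],0.12],
    [[0,0,0],0.24],
    [[0,0,0],0.36],
    [[0,0,0],0.48],
    [[0,0,0],0.6],
    [[0,0,0],0.72],
    [[0,0,0],0.84],
    [[0,0,0],0.96],
    [[0,0,0],1.08],
    [[0,0,0],1.2],
    [[0,0,0],1.32],
    [[0,0,0],1.44],
    [[0,0,0],1.56],
    [[0,0,0],1.68],
    [[0,0,0],1.8],
    [[0,0,0],1.92],
    [[0,0,0],2.04],
    [[0,0,0],2.16],
    [[0,0,0],2.28],
    [[0,0,0],2.4],
  ],
)

```text
clock: 20.35
position: [0.6303, -0.161, 0.1071]
eef_rot: [0.93, 0.359, 0.018, 0.076]
ft_force: [-2.2, -1.7, -0.5]
opening: 0.0412
finger_force: 0.9
```

>>> servo_tool(
  motion=[
    [[0,0,0],0.1],
    [[0,0,0],0.2],
    [[0,0,0],0.3],
    [[0,0,0],0.4],
    [[0,0,0],0.5],
    [[0,0,0],0.6],
    [[0,0,0],0.7],
    [[0,0,0],0.8],
    [[0,0,0],0.9],
    [[0,0,0],0.95],
  ],
)

```text
clock: 21.35
position: [0.6303, -0.1596, 0.1069]
eef_rot: [0.991, -0.105, 0.051, 0.059]
ft_force: [-1.4, 0.2, -0.0]
opening: 0.0409
finger_force: 0.9
```

```bash
python3 - <<'E'
from h import *
tj()
E
```

```text
t 21.35 jig [ -0.8 -64.8] z 106.9 yaz -2.011 tilt [0.113 0.105] F [-1.4  0.2 -0. ] M [0.25 0.41 0.05] q7 -2.23 open 0.0409 nose 0.011
```

>>> servo_tool(
  motion=[
    [[0,0,0],-0.12],
    [[1.5,1.5,-15],-0.14],
    [[3,3,-30],-0.2],
    [[3,3,-30],-0.35],
    [[3,3,-30],-0.5],
    [[3,3,-30],-0.65],
    [[3,3,-30],-0.8],
    [[3,3,-30],-0.95],
    [[3,3,-30],-1.1],
    [[3,3,-30],-1.25],
    [[3,3,-30],-1.4],
    [[3,3,-30],-1.55],
    [[3,3,-30],-1.7],
    [[3,3,-30],-1.85],
    [[3,3,-30],-2.0],
    [[3,3,-30],-2.15],
    [[3,3,-30],-2.3],
    [[3,3,-30],-2.45],
    [[3,3,-30],-2.6],
    [[3,3,-30],-2.6],
  ],
)

```text
clock: 23.35
position: [0.6306, -0.1598, 0.1374]
eef_rot: [0.365, 0.928, -0.043, 0.065]
ft_force: [0.3, -0.2, 0.1]
opening: 0.0411
finger_force: 0.0
```

```bash
python3 - <<'E'
from h import *
tj();print(shift(jw(0,-.065,.104)))
f=ctrl.grab_frame("scene");cv2.imwrite("pics/s5.png",cv2.resize(f["frame"][150:310,110:310],None,fx=3.5,fy=3.5))
E
```

```text
t 23.35 jig [ -0.5 -65.1] z 137.4 yaz 0.596 tilt [-0.151 -0.032] F [ 0.3 -0.2  0.1] M [ 0.09  0.08 -0.01] q7 0.22 open 0.0411 nose 0.011
[4.8, 1.5, 33.0]
```

View pics/s5.png

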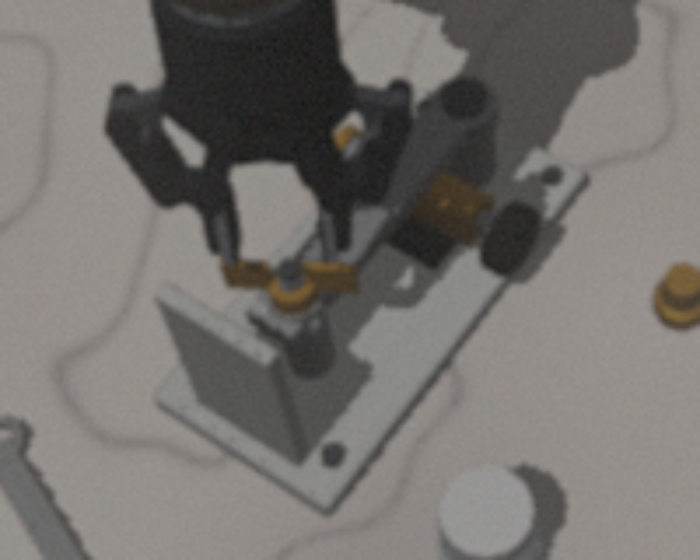

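The wings lie at (245,272)–(335,277), about 0.6 rad in the jig frame as predicted, and the bar is home. Next is the last rewind, then down.

>>> servo_tool(
  motion=[
    [[0,0,0],-0.15],
    [[0,0,0],-0.3],
    [[0,0,0],-0.45],
    [[0,0,0],-0.6],
    [[0,0,0],-0.74],
    [[0,0,0],-0.74],
    [[2,0,16],-0.74],
    [[4,1,26],-0.74],
    [[5,1,32],-0.74],
    [[5,1,32],-0.74],
  ],
)

```text
clock: 24.4
position: [0.6295, -0.1599, 0.1032]
eef_rot: [0.005, 0.997, -0.063, 0.044]
ft_force: [-0.3, 1.4, -0.2]
opening: 0.0413
finger_force: 0.0
```

>>> servo_tool(
  motion=[
    [[0,0,0],0.12],
    [[0,0,0],0.24],
    [[0,0,0],0.36],
    [[0,0,0],0.48],
    [[0,0,0],0.6],
    [[0,0,0],0.72],
    [[0,0,0],0.84],
    [[0,0,0],0.96],
    [[0,0,0],1.08],
    [[0,0,0],1.2],
    [[0,0,0],1.32],
    [[0,0,0],1.44],
    [[0,0,0],1.56],
    [[0,0,0],1.68],
    [[0,0,0],1.8],
    [[0,0,0],1.92],
    [[0,0,0],2.04],
    [[0,0,0],2.16],
    [[0,0,0],2.28],
    [[0,0,0],2.4],
  ],
)

```text
clock: 26.4
position: [0.63, -0.1605, 0.1051]
eef_rot: [0.932, 0.354, 0.019, 0.076]
ft_force: [-1.0, -1.3, 0.1]
opening: 0.0408
finger_force: 0.9
```

```bash
python3 - <<'E'
from h import *
tj()
E
```

```text
t 26.4 jig [ -1.3 -65.6] z 105.1 yaz -1.067 tilt [-0.019  0.155] F [-1.  -1.3  0.1] M [-0.12  0.34 -0.09] q7 -1.39 open 0.0408 nose 0.011
```

>>> servo_tool(
  motion=[
    [[0,0,0],0.06],
    [[0,0,0],0.12],
    [[0,0,0],0.18],
    [[0,0,0],0.24],
    [[0,0,0],0.3],
    [[0,0,0],0.36],
    [[0,0,0],0.36],
  ],
)

```text
clock: 27.1
position: [0.63, -0.1599, 0.105]
eef_rot: [0.98, 0.184, 0.032, 0.071]
ft_force: [-2.0, -0.2, -0.1]
opening: 0.0408
finger_force: 0.5
```

```bash
python3 - <<'E'
from h import *
tj()
E
```

```text
t 27.1 jig [ -1.2 -65.1] z 105.0 yaz -1.426 tilt [0.036 0.151] F [-2.  -0.2 -0.1] M [0.07 0.4  0.01] q7 -1.72 open 0.0408 nose 0.011
```

>>> servo_tool(
  motion=[
    [[0,0,0],0.03],
    [[0,0,0],0.06],
    [[0,0,0],0.09],
    [[0,0,0],0.12],
    [[0,0,0],0.12],
  ],
)

```text
clock: 27.6
position: [0.6303, -0.1598, 0.1049]
eef_rot: [0.989, 0.125, 0.036, 0.069]
ft_force: [-2.1, 0.1, -0.7]
opening: 0.0412
finger_force: 0.8
```

```bash
python3 - <<'E'
from h import *
tj()
E
```

```text
t 27.6 jig [ -0.8 -65. ] z 104.9 yaz -1.547 tilt [0.055 0.145] F [-2.1  0.1 -0.7] M [ 0.08  0.5  -0.01] q7 -1.83 open 0.0412 nose 0.011
```

>>> servo_tool(
  motion=[
    [[0,0,0],0.03],
    [[0,0,0],0.06],
    [[0,0,0],0.09],
    [[0,0,0],0.12],
    [[0,0,0],0.12],
  ],
)

```text
clock: 28.1
position: [0.6303, -0.1597, 0.105]
eef_rot: [0.995, 0.065, 0.04, 0.067]
ft_force: [-2.1, 0.3, -1.1]
opening: 0.0408
finger_force: 0.9
```

```bash
python3 - <<'E'
from h import *
tj()
E
```

```text
t 28.1 jig [ -0.8 -65. ] z 105.0 yaz -1.668 tilt [0.072 0.138] F [-2.1  0.3 -1.1] M [0.21 0.59 0.05] q7 -1.94 open 0.0408 nose 0.011
```

>>> servo_tool(
  motion=[
    [[0,0,0],0.03],
    [[0,0,0],0.06],
    [[0,0,0],0.06],
    [[0,0,0],0.06],
  ],
)

```text
clock: 28.5
position: [0.6299, -0.1597, 0.1048]
eef_rot: [0.996, 0.036, 0.042, 0.065]
ft_force: [-4.3, 0.7, -2.1]
opening: 0.0411
finger_force: 8.7
```

```bash
python3 - <<'E'
from h import *
tj()
E
```

```text
t 28.5 jig [ -1.2 -64.9] z 104.8 yaz -1.727 tilt [0.079 0.133] F [-4.3  0.7 -2.1] M [0.27 1.1  0.32] q7 -1.99 open 0.0411 nose 0.011
```

>>> servo_tool(
  motion=[
    [[0,0,0],0.015],
    [[0,0,0],0.03],
    [[0,0,0],0.03],
  ],
)

```text
clock: 28.8
position: [0.6298, -0.1597, 0.1047]
eef_rot: [0.997, 0.021, 0.043, 0.065]
ft_force: [-5.1, 0.3, -0.9]
opening: 0.0409
finger_force: 16.8
```

```bash
python3 - <<'E'
from h import *
tj()
E
```

```text
t 28.8 jig [ -1.3 -64.9] z 104.7 yaz -1.757 tilt [0.083 0.131] F [-5.1  0.3 -0.9] M [0.32 1.45 0.68] q7 -2.02 open 0.0409 nose 0.011
```

>>> servo_tool(
  motion=[
    [[0,0,0],-0.08],
    [[0,0,0],-0.16],
    [[1.5,2,-15],-0.18],
    [[3,4,-30],-0.18],
    [[6,8,-60],-0.18],
    [[9,12,-100],-0.18],
    [[9,12,-140],-0.18],
    [[9,12,-140],-0.18],
  ],
)

```text
clock: 29.6
position: [0.6319, -0.1521, 0.2537]
eef_rot: [0.991, 0.11, 0.044, 0.07]
ft_force: [0.7, 0.7, 0.4]
opening: 0.0411
finger_force: 0.0
```

```bash
python3 - <<'E'
from h import *
tj()
for c in("scene","top"):
    f=ctrl.grab_frame(c)
    if c=="scene": cv2.imwrite("pics/s6.png",cv2.resize(f["frame"][150:360,90:340],None,fx=2.8,fy=2.8))
    for n in("bar_push","wing_mid","nut_top","jar","spanner","plug"): print(n,[(np.round(RJ.T@(np.array(d["position"])[:2]-O)*1e3,1),np.round(d["position"],3),round(d["p"],2)) for d in ctrl.tip_of(f,n)[:1]])
E
```

```text
t 29.6 jig [  2.5 -57.9] z 253.7 yaz -1.578 tilt [0.072 0.148] F [0.7 0.7 0.4] M [ 0.17 -0.    0.05] q7 -1.72 open 0.0411 nose 0.011
bar_push [(array([-18.9,  -2.2]), array([ 0.599, -0.102,  0.072]), 0.86)]
wing_mid [(array([ 12. , -47.7]), array([ 0.639, -0.14 ,  0.099]), 0.59)]
nut_top [(array([  0.6, -65.8]), array([ 0.632, -0.16 ,  0.111]), 0.88)]
jar [(array([ 137.3, -100.2]), array([ 0.773, -0.164, -0.002]), 0.89)]
spanner [(array([ 139.4, -104.7]), array([ 0.776, -0.167, -0.   ]), 0.36)]
plug [(array([151.9,  76.7]), array([ 0.748,  0.012, -0.002]), 0.54)]
bar_push [(array([-17.8,  -1.9]), array([ 0.6  , -0.102,  0.075]), 0.91)]
wing_mid []
nut_top []
jar [(array([ 133.4, -106. ]), array([ 0.77 , -0.17 ,  0.003]), 0.62)]
spanner []
plug [(array([146.8,  79.7]), array([0.742, 0.014, 0.003]), 0.64)]
```

View pics/s6.png

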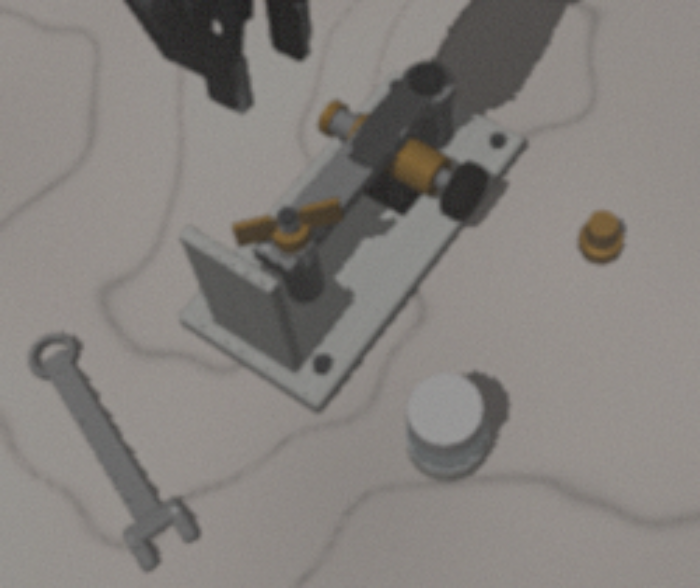

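```bash
python3 -c "
from workcell import ctrl
print(ctrl.job_done())"
```

```text
the job is handed in; nothing more can be done
None
```

The bar is home around the stud and the wing nut is run down to a firm stop. The jar and plug measured within a few mm of where they began; the spanner was checked by eye only. The job is handed in, but no verdict came back.

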